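# Set the rice-tasting dishes on their matching coasters

## Robot

A 6-joint arm with a two-finger parallel gripper is mounted at the origin on the work surface. World frame = base frame: x ahead of the robot, y to its left, z up, the work surface at z = 0. Lengths are in m, angles in rad, forces in N, time in s.
With the tool pointing down it reaches from about 0.25 to 0.775 m from the base axis. Payload 8.9 kg.
Tool frame: the origin (TCP) lies on the front face of the gripper's body, between the roots of the fingers; the fingertips stand 73 mm ahead of it and the grasp point (between the pads) lies 54 mm ahead of it; z points along the fingers, x is the direction in which the jaws open and shut, and the axes are right-handed (so a half turn about z gives the same grasp; the last joint's range is limited). The gripper opens to 85 mm and grips with 20 to 120 N. Pads are 22 mm wide; open, the fingers measure 114 mm over their backs; the gripper's body (76 mm by 85 mm) begins 54 mm behind the grasp point. The pads swing forward as they close: fully open they stand 13 mm farther back than shut.
Start: joints at [1.106, 0.291, -0.153, 1.127, 0, 1.431], TCP at [0.168, 0.497, 0.304] pointing down, gripper open.
Joint ranges: [-2.52, 2.52], [-0.91, 1.74], [-1.3, 1.37], [-1.96, 2.02], [-1.52, 1.47], [-3.14, 3.14]. Speed limits (rad/s): [2.22, 2.22, 2.79, 3.14, 3.14, 3.14].

## Interface

Orientations are given as a unit quaternion [w, x, y, z].
In Python, from cell import * gives the robot as it stands.
- The arm moves only by the tool apply_moves, never from a script. Its argument "motion" is a list of rows, each an object of numbers: "x", "y", "z": the shift along the tool's x, y, z in units of 300 mm (1.0 is 300 mm); "ax", "ay", "az": the turn, a rotation vector about the tool's x, y, z in units of 2 pi rad (1.0 is 2 pi rad); "claw": the opening, from -1 (shut) to 1 (fully open). A call has 1 to 5 rows; each row is the pose to reach, as a shift and turn from the pose commanded when the call began, along the tool's axes at that moment, turning the shorter way round; what a row does not reach only later rows make up. A row lasts 1/10 s, in which the tool goes at most 50 mm and 8.59 degrees, less where a joint would pass 70% of its speed; a pose out of reach is approached as far as the arm can. A call with a number of a shift or a turn outside -1 to 1 is refused whole. A call with a gripper value outside its range is refused whole. The fingers move at their own pace and stop on an object; "grip_force" is the grip in N (left out, the last holds). Time passes only in rows, so rows that repeat a pose let the fingers close. It gives the time, the measured TCP pose, the force and the opening at its end, in the units of the state.
- read_state(): the state, without advancing time (a new reading comes with each control period).
- get_image(name): name is "side" or "top" or "wrist"; returns the picture (480x640x3 uint8, red, green, blue); there is no depth.
- camera_model(name): a dict with "fx", "fy", "cx", "cy" (pixels), "rvec" (rotation vector, rad) and "tvec" (3), from world to camera coordinates, as OpenCV has them; the wrist camera has in their place "tool_from_camera" (4x4, takes a point from camera to tool coordinates, whose origin is the TCP and whose axes are the tool frame's). Camera axes: x right, y down, z forward; pixel columns grow to the right and rows downward; lengths in m; the calibration is good to about 2 mm. A picture is of the moment at which its call begins: read the wrist's pose just before it. camera_model takes no time and is no camera call.
- job_done(): hands the job in, once; it reports no verdict.
The state is a dict: "clock": time; "joint_pos": joint angles; "qvel": joint speeds; "joint_efforts": joint torques, N m; "tcp_pos": TCP position; "orientation": TCP orientation; "ft_force": force on the tool from outside, world axes, zero at the start; "ft_torque": the same for the moment, N m; "opening": finger opening in m.
Only numpy, scipy, OpenCV 4.12 (cv2) and the standard library are available. Lean on these libraries where they do the work, as an engineer would, in place of code of your own. Each camera call takes 0.05 s, during which the arm holds its last target. There are 200 camera calls.

## Task

Set the tasting place: put each of the four white sample dishes upright in the middle of the cork coaster that has its own shape and size (large round, small round, square, oblong), with the square and the oblong dish turned in line with their coasters. Set the dishes down gently, do not drop them, and leave the cup and the timer where they are.

Things in the scene. Friction and masses are not known exactly. Their poses are not given: they have to be found in the camera images.
- dish_large_round_mid (a point): loose white porcelain sample dish, large round, outside diameter 66 mm, 40 mm high, open on top, wall 4 mm, floor 5 mm, 60 to 210 g, standing upright on the table; this point is on its axis half-way up (20 mm above its underside), z up; any yaw is as good as another
- dish_small_round_mid (a point): loose white porcelain sample dish, small round, outside diameter 44 mm, 40 mm high, open on top, wall 4 mm, floor 5 mm, 60 to 210 g, standing upright on the table; this point is on its axis half-way up (20 mm above its underside), z up; any yaw is as good as another
- dish_square_mid (a point): loose white porcelain sample dish, square, 56 x 56 mm outside, 40 mm high, open on top, wall 4 mm, floor 5 mm, 60 to 210 g, standing upright on the table; this point is on its axis half-way up (20 mm above its underside), z up; x and y are square to its sides
- dish_oblong_mid (a point): loose white porcelain sample dish, oblong (rectangular), 48 mm along its x and 92 mm along its y outside, 40 mm high, open on top, wall 4 mm, floor 5 mm, 60 to 210 g, standing upright on the table; this point is on its axis half-way up (20 mm above its underside), z up
- coaster_large_round: flat cork coaster, large round, diameter 86 mm, 5 mm thick, fixed to the table; origin at the centre of its underside, on the table (its top is 5 mm higher), z up; any yaw is as good as another
- coaster_small_round: flat cork coaster, small round, diameter 62 mm, 5 mm thick, fixed to the table; origin at the centre of its underside, on the table (its top is 5 mm higher), z up; any yaw is as good as another
- coaster_square: flat cork coaster, square, 78 x 78 mm, 5 mm thick, fixed to the table; origin at the centre of its underside, on the table (its top is 5 mm higher), z up; x and y are square to its sides
- coaster_oblong: flat cork coaster, oblong (rectangular), 68 mm along its x and 112 mm along its y, 5 mm thick, fixed to the table; origin at the centre of its underside, on the table (its top is 5 mm higher), z up
- cup_mid (a point): bystander: blue ceramic cup, 64 mm across, 65 mm high, loose, beyond the dishes; this point is half-way up
- timer_mid (a point): bystander: white kitchen timer lying flat, 50 x 70 x 24 mm, loose, beyond the dishes; this point is its centre
Mind the look-alikes: they are no part of the job. What is shaped like the part that bears dish_large_round_mid but turquoise is not meant.

How it is judged:
By the outcome, as a careful person would: the job done as asked, in the order asked, and still so for the second after the job is handed in, with the robot touching nothing.
It also fails if it takes over 109 s, if anything falls off the work surface, if the arm or the gripper's body presses on something with over 40 N, if the wrist force passes 120 N, or if a joint passes its speed limit or range.

## Working session

There is one attempt and no reset: what is moved stays moved. The work goes in short steps, Python scripts to look and compute and a tool call to move; the robot and the scene stay as the last step left them, time stands still between calls to the robot, and variables do not carry over. Pictures are saved under pics/ and viewed, about 12 in all and at most 16, crops included, and the job is handed in when it is done.

Besides the shell and the picture viewer there is one more tool, called after "Request:" as name(argument=value, ...) on one line, values as JSON. apply_moves: Moves the arm, as the interface text tells. Its arguments: {"type":"object","properties":{"motion":{"type":"array","items":{"type":"object","properties":{"x":{"type":"number","minimum":-1,"maximum":1},"y":{"type":"number","minimum":-1,"maximum":1},"z":{"type":"number","minimum":-1,"maximum":1},"ax":{"type":"number","minimum":-1,"maximum":1},"ay":{"type":"number","minimum":-1,"maximum":1},"az":{"type":"number","minimum":-1,"maximum":1},"claw":{"type":"number"}}}},"grip_force":{"type":"number"}},"required":["motion"]}

```bash
mkdir -p pics; ls; python3 - <<'E'
from cell import *
import cv2
for n in ("top","side"):
    im=get_image(n); cv2.imwrite(f"pics/{n}0.png",im[:,:,::-1]); print(n,camera_model(n))
print(camera_model("wrist")); print(read_state())
E
```

```text
pics
top {'fx': 578.0058006869717, 'fy': 578.0058006869717, 'cx': 320.4241716336479, 'cy': 234.33443474106383, 'rvec': array([ 2.17236967, -2.18213896,  0.12709615]), 'tvec': array([0.04330968, 0.57712252, 1.29742404])}
side {'fx': 516.6338070232747, 'fy': 516.6338070232747, 'cx': 331.8933291053566, 'cy': 237.80412831866397, 'rvec': array([ 2.19185443, -0.31324768,  0.1734209 ]), 'tvec': array([-0.54070829,  0.17287948,  0.80945077])}
{'fx': 415.81327248530437, 'fy': 415.81327248530437, 'cx': 318.8877544682764, 'cy': 248.54433586847878, 'tool_from_camera': array([[ 9.99999915e-01, -1.83790307e-05,  4.11896347e-04,
        -5.35350705e-04],
       [-1.12269110e-04,  9.49119343e-01,  3.14916593e-01,
        -8.08357453e-02],
       [-3.96726652e-04, -3.14916612e-01,  9.49119260e-01,
        -7.02603701e-02],
       [ 0.00000000e+00,  0.00000000e+00,  0.00000000e+00,
         1.00000000e+00]])}
{'clock': 0.1, 'joint_pos': array([ 1.10570761e+00,  2.91199669e-01, -1.54071268e-01,  1.12671031e+00,
        1.14231284e-05,  1.43148619e+00]), 'qvel': array([ 2.11477401e-03, -2.49226775e-03,  8.22394286e-04,  2.60148160e-04,
        1.68793617e-03, -9.80290326e-05]), 'joint_efforts': array([ 1.89052953e-03, -5.37976813e+01,  3.31917787e+01,  9.31950286e-03,
       -2.44105522e-04, -4.56950829e-06]), 'tcp_pos': array([0.1678771 , 0.49709549, 0.30339468]), 'orientation': array([ 2.70207115e-04,  8.12418012e-01,  5.83075143e-01, -5.27283970e-04]), 'ft_force': array([-0.82364081, -0.55502077,  0.27914992]), 'ft_torque': array([0.00557327, 0.01911143, 0.02017018]), 'opening': 0.08524133231154234}
```

View pics/top0.png

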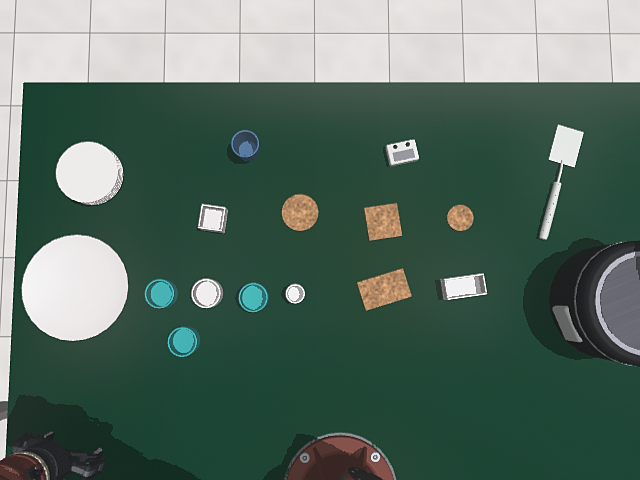

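View pics/side0.png

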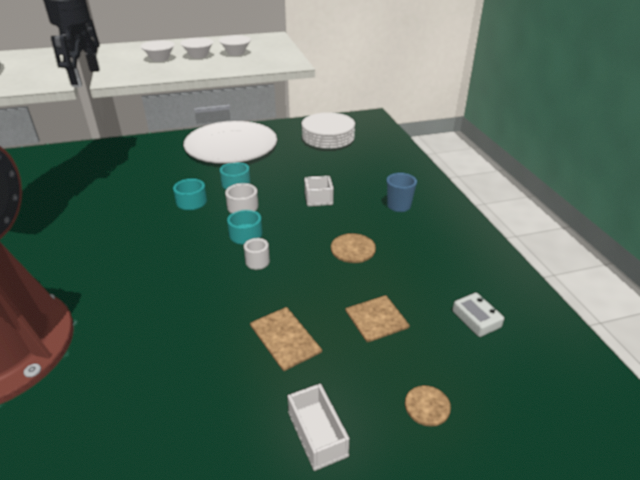

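Top view: the white dishes are at about (212,218) square, (206,293) large round between turquoise look-alikes, (295,294) small round and (463,287) oblong. The coasters are at (300,212) large round, (383,222) square, (460,217) small round and (385,289) oblong.

```bash
cat > h.py <<'E'
import numpy as np, cv2
from scipy.spatial.transform import Rotation as R
from cell import *
def campose(n,st=None):
    m=camera_model(n); K=np.array([[m["fx"],0,m["cx"]],[0,m["fy"],m["cy"]],[0,0,1]])
    if n=="wrist":
        T=m["tool_from_camera"]; q=st["orientation"]; Rt=R.from_quat(np.r_[q[1:],q[0]]).as_matrix()
        return K,Rt@T[:3,:3],Rt@T[:3,3]+st["tcp_pos"]
    Rc=R.from_rotvec(m["rvec"]).as_matrix(); return K,Rc.T,-Rc.T@m["tvec"]
def cast(cp,px,z):
    K,Rw,c=cp; d=np.c_[np.asarray(px,float).reshape(-1,2),np.ones(len(np.asarray(px).reshape(-1,2)))]@np.linalg.inv(K).T@Rw.T
    return c+d*((z-c[2])/d[:,2])[:,None]
def contours(im,kind,amin):
    hsv=cv2.cvtColor(im,cv2.COLOR_RGB2HSV); h,s,v=cv2.split(hsv)
    m=((s<60)&(v>75)) if kind=="white" else ((h>5)&(h<25)&(s>70)&(v>80))
    cs=cv2.findContours(m.astype(np.uint8),cv2.RETR_EXTERNAL,cv2.CHAIN_APPROX_NONE)[0]
    return [c for c in cs if cv2.contourArea(c)>amin]
def yaw_of(P):   # min-area rectangle in mm, angle of its longer side
    (c,(w,h),a)=cv2.minAreaRect((P[:,:2]*1000).astype(np.float32)); 
    return np.array(c)/1000,(w,h),a if w>=h else a-90
def flat(cp,c,z):
    P=cast(cp,c,z); return yaw_of(P)
def dish(cp,c,ang,hx,hy,H=.04,z0=0.):  # edges along axes at ang(deg): rim edge, or base edge where the wall faces the camera
    cam=cp[2]; hull=cv2.convexHull(c); P0,P1=cast(cp,hull,z0),cast(cp,hull,z0+H); ctr=np.zeros(2); sz=[]
    for k,hh in((0,hx),(1,hy)):
        a=np.radians(ang+90*k); u=np.array([np.cos(a),np.sin(a)]); e=[]
        for s in(1,-1):
            top=(P1[:,:2]@(s*u)).max(); bot=(P0[:,:2]@(s*u)).max()
            e.append(bot if cam[:2]@(s*u)>bot else top)
        ctr+=u*(e[0]-e[1])/2; sz.append(e[0]+e[1])
    return ctr,sz
def move(x,y,z,yaw):  # row values to target with tool down and tool x at yaw deg (mod 180)
    st=read_state(); q=st["orientation"]; A=R.from_quat(np.r_[q[1:],q[0]])
    best=None
    for k in(0,180):
        a=np.radians(yaw+k); M=np.array([[np.cos(a),np.sin(a),0],[np.sin(a),-np.cos(a),0],[0,0,-1]]).T
        r=(A.inv()*R.from_matrix(M)).as_rotvec()
        if best is None or np.linalg.norm(r)<np.linalg.norm(best): best=r
    d=A.inv().apply(np.array([x,y,z])-st["tcp_pos"])
    print("tcp",st["tcp_pos"].round(4),"yaw",np.degrees(np.arctan2(*A.as_matrix()[[1,0],0])).round(2),"t",round(st["clock"],2),"F",st["ft_force"].round(1),"op",round(st["opening"],4))
    print("xyz",(d/.3).round(4),"a",(best/2/np.pi).round(4)," rows>=",max(np.linalg.norm(d)/.05,np.degrees(np.linalg.norm(best))/8.59).round(1))
E
python3 - <<'E'
from h import *
im=get_image("top"); cp=campose("top"); print(cp[2])
for c in contours(im,"cork",150):
    o,s,a=flat(cp,c,.005); print("cork",c.mean((0,1)).round(),o.round(4),np.round(s,0),round(a,1))
for c in contours(im,"white",100):
    u=c.mean((0,1))
    if not(190<u[1]<320 and 180<u[0]<500): continue
    o,s,a=flat(cp,c,.04); print("white",u.round(),o.round(4),np.round(s,0),round(a,1),[np.round(v,4) for v in dish(cp,c,a,0,0)],[np.round(v,4) for v in dish(cp,c,0,0,0)])
cv2.imwrite("pics/c.png",cv2.resize(im[190:320,180:500,::-1],None,fx=2.5,fy=2.5,interpolation=cv2.INTER_CUBIC))
E
```

```text
[0.44409341 0.06217957 1.34802449]
cork [384. 289.] [ 0.4521 -0.1058] [ 69. 113.] -73.0
cork [460. 217.] [ 0.6184 -0.287 ] [59. 60.] -1.6
cork [383. 221.] [ 0.6095 -0.1055] [79. 79.] 8.2
cork [300. 212.] [0.6326 0.0891] [82. 85.] -0.2
white [295. 293.] [0.4432 0.0994] [45. 43.] 44.9 [array([0.4432, 0.0995]), array([0.0444, 0.0426])] [array([0.4437, 0.1002]), array([0.0448, 0.0422])]
white [207. 293.] [0.446  0.2973] [70. 65.] 89.7 [array([0.446 , 0.3004]), array([0.0636, 0.0648])] [array([0.446 , 0.3004]), array([0.0649, 0.0635])]
white [463. 286.] [ 0.4571 -0.2817] [ 50. 101.] -82.2 [array([ 0.4576, -0.2862]), array([0.0923, 0.0496])] [array([ 0.4575, -0.2857]), array([0.0583, 0.0952])]
white [212. 218.] [0.6147 0.2862] [63. 61.] 81.6 [array([0.6167, 0.2893]), array([0.0569, 0.0582])] [array([0.6166, 0.2901]), array([0.0648, 0.0618])]
```

View pics/c.png

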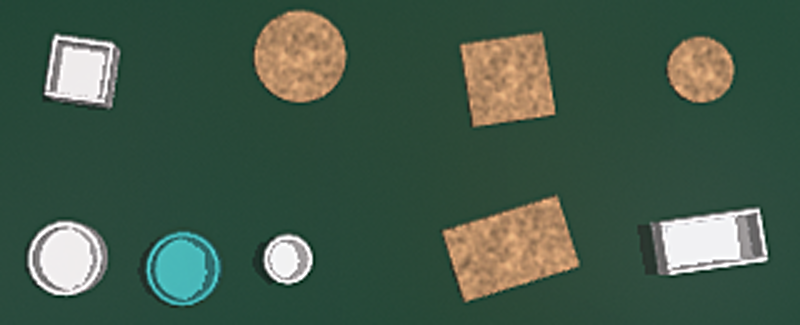

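All eight measured sizes match the given ones. I'll go to the large dish first, with the jaws along world x to clear the turquoise neighbours.

```bash
python3 -c "
from h import *
move(.446,.300,.22,0)"
```

```text
tcp [0.1679 0.4972 0.3035] yaw 71.33 t 0.15 F [-0.1  0.6  0. ] op 0.0849
xyz [-0.3257  1.0886  0.2784] a [1.000e-04 1.000e-04 1.982e-01]  rows>= 8.3
```

Request:
apply_moves(motion=[{"x":-0.3,"y":1,"z":0.25,"az":0.198,"claw":1},{"x":-0.3,"y":1,"z":0.25,"az":0.198,"claw":1},{"x":-0.3,"y":1,"z":0.25,"az":0.198,"claw":1},{"x":-0.3,"y":1,"z":0.25,"az":0.198,"claw":1},{"x":-0.3,"y":1,"z":0.25,"az":0.198,"claw":1}], grip_force=30)

```text
validation failed for argument at $.mo...
```

```bash
python3 -c "
from h import *
move(.446,.300,.22,0)"
```

```text
tcp [0.1679 0.4972 0.3035] yaw 71.33 t 0.15 F [-0.1  0.6  0. ] op 0.0849
xyz [-0.3257  1.0886  0.2784] a [1.000e-04 1.000e-04 1.982e-01]  rows>= 8.3
```

The call was refused before anything moved. I'll retry with every key given and no value at a limit.

Request:
apply_moves(motion=[{"x":-0.3,"y":0.98,"z":0.25,"ax":0.0,"ay":0.0,"az":0.198,"claw":1.0},{"x":-0.3,"y":0.98,"z":0.25,"ax":0.0,"ay":0.0,"az":0.198,"claw":1.0},{"x":-0.3,"y":0.98,"z":0.25,"ax":0.0,"ay":0.0,"az":0.198,"claw":1.0},{"x":-0.3,"y":0.98,"z":0.25,"ax":0.0,"ay":0.0,"az":0.198,"claw":1.0},{"x":-0.3,"y":0.98,"z":0.25,"ax":0.0,"ay":0.0,"az":0.198,"claw":1.0}], grip_force=30)

```text
clock: 0.65
tcp_pos: [0.3665, 0.3543, 0.2442]
orientation: [-0.0, 0.97, 0.242, 0.0]
ft_force: [0.6, 0.6, 0.1]
opening: 0.0855
```

```bash
python3 -c "
from h import *
move(.446,.300,.22,0)"
```

```text
tcp [0.3665 0.3543 0.2442] yaw 28.02 t 0.65 F [0.6 0.6 0.1] op 0.0855
xyz [0.1488 0.2843 0.0806] a [-0.     -0.      0.0778]  rows>= 3.3
```

Request:
apply_moves(motion=[{"x":0.149,"y":0.284,"z":0.08,"ax":0.0,"ay":0.0,"az":0.0778,"claw":1.0},{"x":0.149,"y":0.284,"z":0.08,"ax":0.0,"ay":0.0,"az":0.0778,"claw":1.0},{"x":0.149,"y":0.284,"z":0.08,"ax":0.0,"ay":0.0,"az":0.0778,"claw":1.0},{"x":0.149,"y":0.284,"z":0.08,"ax":0.0,"ay":0.0,"az":0.0778,"claw":1.0},{"x":0.149,"y":0.284,"z":0.08,"ax":0.0,"ay":0.0,"az":0.0778,"claw":1.0}])

```text
clock: 1.15
tcp_pos: [0.4453, 0.3015, 0.2202]
orientation: [0.0, 1.0, 0.002, -0.0]
ft_force: [0.5, 0.7, 0.3]
opening: 0.0855
```

```bash
cat >> h.py <<'E'
def wlook(name=None):
    st=read_state(); im=get_image("wrist"); cp=campose("wrist",st)
    if name: cv2.imwrite(f"pics/{name}.png",im[:,:,::-1])
    print("cam",cp[2].round(3))
    for c in contours(im,"white",2000):
        o,s,a=flat(cp,c,.04)
        print("white",c.mean((0,1)).round(),round(a,1),[np.round(v,4) for v in dish(cp,c,a,0,0)],[np.round(v,4) for v in dish(cp,c,0,0,0)])
    for c in contours(im,"cork",2000):
        o,s,a=flat(cp,c,.005); print("cork",c.mean((0,1)).round(),o.round(4),np.round(s,0),round(a,1))
E
python3 -c "
from h import *
wlook('w1');move(.446,.300,.07,0)"
```

```text
cam [0.445 0.382 0.29 ]
white [578. 262.] -2.3 [array([0.6209, 0.2857]), array([0.0719, 0.0674])] [array([0.6201, 0.2865]), array([0.072 , 0.0677])]
white [318. 242.] -89.7 [array([0.4445, 0.2988]), array([0.0659, 0.0663])] [array([0.4446, 0.2988]), array([0.0663, 0.066 ])]
tcp [0.4451 0.3018 0.2204] yaw 0.41 t 1.2 F [-0.2 -0.4  0.1] op 0.0855
xyz [0.0033 0.0058 0.5014] a [0.     0.0001 0.0011]  rows>= 3.0
```

View pics/w1.png

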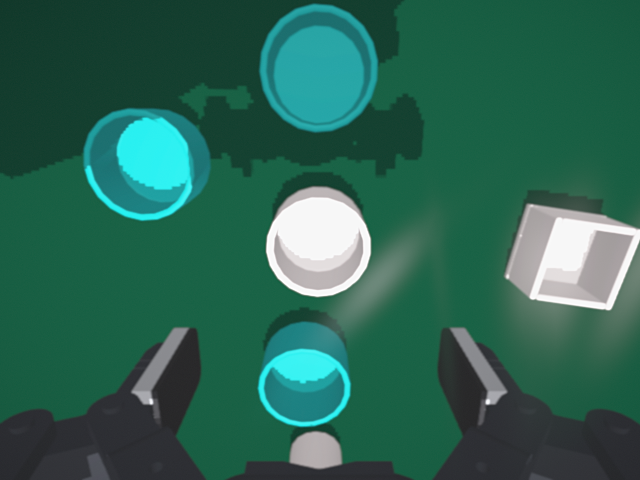

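The wrist view shows the large white dish at (318,242), its size reading 66 mm, with turquoise dishes before and behind it. The jaw sides are free, so I'll descend and grip.

Request:
apply_moves(motion=[{"x":-0.002,"y":0.01,"z":0.15,"ax":0.0,"ay":0.0,"az":0.001,"claw":1.0},{"x":-0.002,"y":0.01,"z":0.3,"ax":0.0,"ay":0.0,"az":0.001,"claw":1.0},{"x":-0.002,"y":0.01,"z":0.42,"ax":0.0,"ay":0.0,"az":0.001,"claw":1.0},{"x":-0.002,"y":0.01,"z":0.495,"ax":0.0,"ay":0.0,"az":0.001,"claw":1.0},{"x":-0.002,"y":0.01,"z":0.495,"ax":0.0,"ay":0.0,"az":0.001,"claw":1.0}])

```text
clock: 1.7
tcp_pos: [0.4423, 0.2983, 0.0695]
orientation: [0.001, 1.0, 0.001, -0.002]
ft_force: [0.4, 1.0, -0.2]
opening: 0.0853
```

Request:
apply_moves(motion=[{"x":0.0,"y":0.0,"z":0.0,"ax":0.0,"ay":0.0,"az":0.0,"claw":0.3},{"x":0.0,"y":0.0,"z":0.0,"ax":0.0,"ay":0.0,"az":0.0,"claw":0.3},{"x":0.0,"y":0.0,"z":0.0,"ax":0.0,"ay":0.0,"az":0.0,"claw":0.3},{"x":0.0,"y":0.0,"z":0.0,"ax":0.0,"ay":0.0,"az":0.0,"claw":0.3},{"x":0.0,"y":0.0,"z":0.0,"ax":0.0,"ay":0.0,"az":0.0,"claw":0.3}])

```text
clock: 2.2
tcp_pos: [0.4454, 0.2995, 0.0736]
orientation: [-0.001, 1.0, 0.0, 0.001]
ft_force: [-1.3, 1.0, 7.2]
opening: 0.0661
```

```bash
python3 -c "
from h import *
move(.4446,.2988,.17,0)"
```

```text
tcp [0.4454 0.2995 0.0736] yaw 0.01 t 2.2 F [-1.3  1.   7.2] op 0.0661
xyz [-0.0019  0.002  -0.3212] a [-0.0002 -0.0004  0.    ]  rows>= 1.9
```

Gripped, opening 66.1 mm as it should be. I'll lift and carry it to the large round coaster.

Request:
apply_moves(motion=[{"x":0.0,"y":0.0,"z":-0.08,"ax":0.0,"ay":0.0,"az":0.0,"claw":0.3},{"x":0.0,"y":0.0,"z":-0.24,"ax":0.0,"ay":0.0,"az":0.0,"claw":0.3},{"x":0.07,"y":0.08,"z":-0.36,"ax":0.0,"ay":0.0,"az":0.0,"claw":0.3},{"x":0.17,"y":0.18,"z":-0.4,"ax":0.0,"ay":0.0,"az":0.0,"claw":0.3},{"x":0.27,"y":0.3,"z":-0.45,"ax":0.0,"ay":0.0,"az":0.0,"claw":0.3}])

```text
clock: 2.7
tcp_pos: [0.5266, 0.2087, 0.2093]
orientation: [-0.0, 1.0, 0.001, 0.001]
ft_force: [1.0, 0.7, -3.0]
opening: 0.0661
```

```bash
python3 -c "
from h import *
move(.633,.088,.22,0)"
```

```text
tcp [0.5266 0.2087 0.2093] yaw 0.11 t 2.7 F [ 1.   0.7 -3. ] op 0.0661
xyz [ 0.354   0.4029 -0.035 ] a [-0.0001 -0.0004  0.0003]  rows>= 3.2
```

Request:
apply_moves(motion=[{"x":0.1,"y":0.11,"z":-0.03,"ax":0.0,"ay":0.0,"az":0.0,"claw":0.3},{"x":0.2,"y":0.23,"z":-0.03,"ax":0.0,"ay":0.0,"az":0.0,"claw":0.3},{"x":0.3,"y":0.34,"z":-0.03,"ax":0.0,"ay":0.0,"az":0.0,"claw":0.3},{"x":0.354,"y":0.4,"z":-0.03,"ax":0.0,"ay":0.0,"az":0.0,"claw":0.3},{"x":0.354,"y":0.4,"z":-0.03,"ax":0.0,"ay":0.0,"az":0.0,"claw":0.3}])

```text
clock: 3.2
tcp_pos: [0.6338, 0.086, 0.2164]
orientation: [0.0, 1.0, -0.002, 0.001]
ft_force: [-0.1, 0.4, -1.1]
opening: 0.0661
```

```bash
python3 -c "
from h import *
wlook('w2');move(.633,.088,.08,0)"
```

```text
cam [0.634 0.166 0.287]
white [322. 364.] 82.1 [array([ 0.636 , -0.0116]), array([0.1598, 0.1561])] [array([ 0.6335, -0.0119]), array([0.1562, 0.1595])]
white [ 32. 220.] 76.2 [array([0.4508, 0.0968]), array([0.0445, 0.025 ])] [array([0.4486, 0.099 ]), array([0.0304, 0.044 ])]
cork [315. 218.] [0.6311 0.0967] [87. 70.] 1.7
tcp [0.6324 0.0876 0.2163] yaw -0.14 t 3.25 F [ 0.2  0.3 -2. ] op 0.066
xyz [ 0.0019 -0.0014  0.4542] a [-0.     -0.0001 -0.0004]  rows>= 2.7
```

View pics/w2.png

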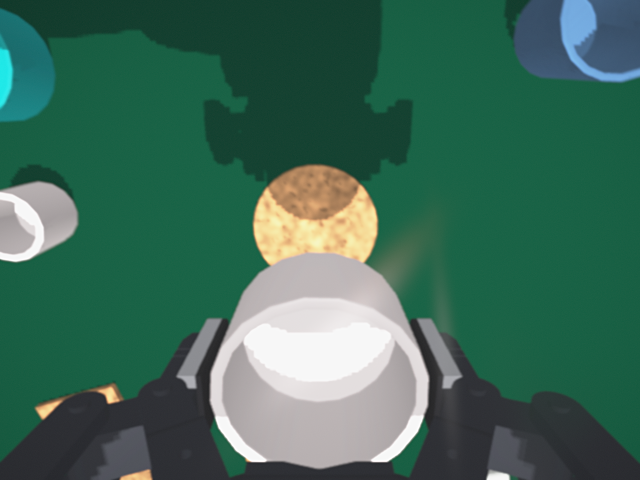

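The held dish hangs square in the jaws. The coaster ahead is partly hidden, but its visible edges put its centre at about (0.631, 0.0887). I'll descend in stages.

Request:
apply_moves(motion=[{"x":-0.004,"y":-0.004,"z":0.12,"ax":0.0,"ay":0.0,"az":0.0,"claw":0.3},{"x":-0.004,"y":-0.004,"z":0.24,"ax":0.0,"ay":0.0,"az":0.0,"claw":0.3},{"x":-0.004,"y":-0.004,"z":0.35,"ax":0.0,"ay":0.0,"az":0.0,"claw":0.3},{"x":-0.004,"y":-0.004,"z":0.43,"ax":0.0,"ay":0.0,"az":0.0,"claw":0.3},{"x":-0.004,"y":-0.004,"z":0.43,"ax":0.0,"ay":0.0,"az":0.0,"claw":0.3}])

```text
clock: 3.75
tcp_pos: [0.6273, 0.0912, 0.0842]
orientation: [-0.0, 1.0, 0.001, -0.003]
ft_force: [-0.8, -0.6, -2.4]
opening: 0.0659
```

Request:
apply_moves(motion=[{"x":0.0,"y":0.0,"z":0.005,"ax":0.0,"ay":0.0,"az":0.0,"claw":0.3},{"x":0.0,"y":0.0,"z":0.01,"ax":0.0,"ay":0.0,"az":0.0,"claw":0.3},{"x":0.0,"y":0.0,"z":0.015,"ax":0.0,"ay":0.0,"az":0.0,"claw":0.3}])

```text
clock: 4.05
tcp_pos: [0.6314, 0.0904, 0.0843]
orientation: [-0.0, 1.0, 0.0, 0.001]
ft_force: [-0.4, -0.5, -1.3]
opening: 0.0659
```

```bash
python3 -c "
from h import *
move(.6313,.089,.08,0)"
```

```text
tcp [0.6314 0.0904 0.0843] yaw 0.01 t 4.05 F [-0.4 -0.5 -1.3] op 0.0659
xyz [-0.0005  0.0046  0.0144] a [-0.     -0.0004  0.    ]  rows>= 0.1
```

Request:
apply_moves(motion=[{"x":0.0,"y":0.003,"z":0.005,"ax":0.0,"ay":0.0,"az":0.0,"claw":0.3},{"x":0.0,"y":0.003,"z":0.01,"ax":0.0,"ay":0.0,"az":0.0,"claw":0.3},{"x":0.0,"y":0.003,"z":0.01,"ax":0.0,"ay":0.0,"az":0.0,"claw":0.3}])

```text
clock: 4.35
tcp_pos: [0.6305, 0.0891, 0.0797]
orientation: [-0.0, 1.0, -0.0, -0.0]
ft_force: [0.4, 0.2, -1.3]
opening: 0.0657
```

Request:
apply_moves(motion=[{"x":0.0,"y":0.0,"z":0.003,"ax":0.0,"ay":0.0,"az":0.0,"claw":0.3},{"x":0.0,"y":0.0,"z":0.003,"ax":0.0,"ay":0.0,"az":0.0,"claw":0.3}])

```text
clock: 4.55
tcp_pos: [0.6306, 0.0892, 0.0788]
orientation: [-0.0, 1.0, -0.0, 0.0]
ft_force: [-0.6, -0.2, -2.2]
opening: 0.0659
```

Weight is still hanging, so I'll keep stepping until contact shows.

Request:
apply_moves(motion=[{"x":0.0,"y":0.0,"z":0.003,"ax":0.0,"ay":0.0,"az":0.0,"claw":0.3},{"x":0.0,"y":0.0,"z":0.003,"ax":0.0,"ay":0.0,"az":0.0,"claw":0.3}])

```text
clock: 4.75
tcp_pos: [0.6305, 0.0892, 0.0787]
orientation: [0.0, 1.0, -0.0, 0.0]
ft_force: [-3.4, 0.1, 7.8]
opening: 0.0663
```

Request:
apply_moves(motion=[{"x":0.0,"y":0.0,"z":0.003,"ax":0.0,"ay":0.0,"az":0.0,"claw":0.3},{"x":0.0,"y":0.0,"z":0.003,"ax":0.0,"ay":0.0,"az":0.0,"claw":0.3}])

```text
clock: 4.95
tcp_pos: [0.6306, 0.0892, 0.0786]
orientation: [0.0, 1.0, -0.0, 0.0]
ft_force: [-7.4, -0.6, 16.9]
opening: 0.0662
```

Contact at TCP z = 0.0787. I'll relieve the pressure, open and rise.

Request:
apply_moves(motion=[{"x":0.0,"y":0.0,"z":-0.005,"ax":0.0,"ay":0.0,"az":0.0,"claw":0.65},{"x":0.0,"y":0.0,"z":-0.005,"ax":0.0,"ay":0.0,"az":0.0,"claw":0.8},{"x":0.0,"y":0.0,"z":-0.005,"ax":0.0,"ay":0.0,"az":0.0,"claw":1.0},{"x":0.0,"y":0.0,"z":-0.005,"ax":0.0,"ay":0.0,"az":0.0,"claw":1.0},{"x":0.0,"y":0.0,"z":-0.005,"ax":0.0,"ay":0.0,"az":0.0,"claw":1.0}])

```text
clock: 5.45
tcp_pos: [0.6304, 0.0892, 0.0782]
orientation: [0.0, 1.0, -0.0, -0.0]
ft_force: [-0.8, -0.0, -0.1]
opening: 0.0854
```

Request:
apply_moves(motion=[{"x":0.0,"y":0.0,"z":-0.08,"ax":0.0,"ay":0.0,"az":0.0,"claw":1.0},{"x":0.0,"y":0.0,"z":-0.2,"ax":0.0,"ay":0.0,"az":0.0,"claw":1.0},{"x":0.0,"y":0.0,"z":-0.35,"ax":0.0,"ay":0.0,"az":0.0,"claw":1.0},{"x":0.0,"y":0.0,"z":-0.47,"ax":0.0,"ay":0.0,"az":0.0,"claw":1.0},{"x":0.0,"y":0.0,"z":-0.47,"ax":0.0,"ay":0.0,"az":0.0,"claw":1.0}])

```text
clock: 5.95
tcp_pos: [0.6331, 0.0893, 0.225]
orientation: [-0.0, 1.0, -0.0, 0.004]
ft_force: [0.9, 0.4, -0.0]
opening: 0.0852
```

```bash
sed -i 's/def wlook(name=None):/def wlook(name=None,z0=0.):/; s/dish(cp,c,a,0,0)/dish(cp,c,a,0,0,z0=z0)/; s/dish(cp,c,0,0,0)/dish(cp,c,0,0,0,z0=z0)/' h.py; python3 -c "
from h import *
wlook('w3',.005);move(.618,.288,.22,-8.4)"
```

```text
cam [0.632 0.17  0.295]
white [312. 240.] -61.5 [array([0.6301, 0.0882]), array([0.0659, 0.0658])] [array([0.63  , 0.0879]), array([0.0667, 0.0651])]
white [ 36. 222.] 14.8 [array([0.4481, 0.1005]), array([0.0384, 0.0436])] [array([0.45  , 0.0999]), array([0.0343, 0.0431])]
cork [290. 434.] [ 0.6084 -0.1001] [80. 74.] 8.1
cork [315. 208.] [0.6335 0.1   ] [63. 87.] -8.4
tcp [0.632  0.0893 0.2222] yaw -0.0 t 6.0 F [0.4 0.6 0.1] op 0.0854
xyz [-0.0466 -0.6623  0.0071] a [-0.0001 -0.0008  0.0233]  rows>= 4.0
```

View pics/w3.png

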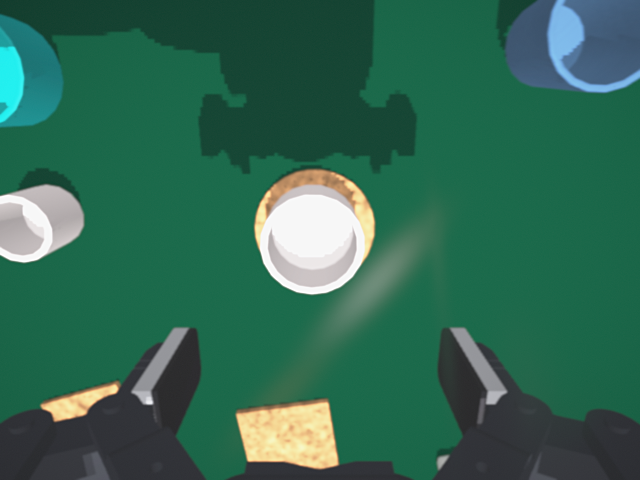

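The dish stands upright on its coaster and looks centred to within about 2 mm. Next is the square dish.

Request:
apply_moves(motion=[{"x":-0.012,"y":-0.16,"z":0.007,"ax":0.0,"ay":0.0,"az":0.006,"claw":1.0},{"x":-0.024,"y":-0.32,"z":0.007,"ax":0.0,"ay":0.0,"az":0.012,"claw":1.0},{"x":-0.036,"y":-0.48,"z":0.007,"ax":0.0,"ay":0.0,"az":0.018,"claw":1.0},{"x":-0.047,"y":-0.61,"z":0.007,"ax":0.0,"ay":0.0,"az":0.0233,"claw":1.0},{"x":-0.047,"y":-0.662,"z":0.007,"ax":0.0,"ay":0.0,"az":0.0233,"claw":1.0}])

```text
clock: 6.5
tcp_pos: [0.6149, 0.2913, 0.2156]
orientation: [0.0, 0.997, -0.072, -0.001]
ft_force: [-0.9, -0.8, -0.7]
opening: 0.0855
```

Request:
apply_moves(motion=[{"x":0.0,"y":0.0,"z":0.0,"ax":0.0,"ay":0.0,"az":0.0,"claw":1.0},{"x":0.0,"y":0.0,"z":0.0,"ax":0.0,"ay":0.0,"az":0.0,"claw":1.0}])

```text
clock: 6.7
tcp_pos: [0.6162, 0.2871, 0.2163]
orientation: [0.001, 0.997, -0.073, -0.001]
ft_force: [-0.4, -0.4, -0.0]
opening: 0.0856
```

```bash
python3 -c "
from h import *
wlook();move(.6155,.288,.0725,-8.4)"
```

```text
cam [0.628 0.367 0.286]
white [376. 451.] -19.4 [array([0.6369, 0.1072]), array([0.0617, 0.0157])] [array([0.632 , 0.1032]), array([0.0636, 0.0251])]
white [319. 238.] 81.6 [array([0.6161, 0.2879]), array([0.057 , 0.0575])] [array([0.6162, 0.288 ]), array([0.0639, 0.0644])]
tcp [0.6164 0.2865 0.2166] yaw -8.43 t 6.75 F [-0.3 -0.1  0.2] op 0.0855
xyz [-0.0033 -0.005   0.4803] a [ 0.0002  0.0002 -0.0001]  rows>= 2.9
```

Request:
apply_moves(motion=[{"x":-0.002,"y":-0.005,"z":0.14,"ax":0.0,"ay":0.0,"az":0.0,"claw":1.0},{"x":-0.002,"y":-0.005,"z":0.29,"ax":0.0,"ay":0.0,"az":0.0,"claw":1.0},{"x":-0.002,"y":-0.005,"z":0.41,"ax":0.0,"ay":0.0,"az":0.0,"claw":1.0},{"x":-0.002,"y":-0.005,"z":0.477,"ax":0.0,"ay":0.0,"az":0.0,"claw":1.0},{"x":-0.002,"y":-0.005,"z":0.477,"ax":0.0,"ay":0.0,"az":0.0,"claw":1.0}])

```text
clock: 7.25
tcp_pos: [0.6143, 0.2868, 0.0708]
orientation: [0.001, 0.997, -0.074, -0.003]
ft_force: [-0.1, -0.5, -0.1]
opening: 0.0855
```

Request:
apply_moves(motion=[{"x":0.0,"y":0.0,"z":0.0,"ax":0.0,"ay":0.0,"az":0.0,"claw":0.6},{"x":0.0,"y":0.0,"z":0.0,"ax":0.0,"ay":0.0,"az":0.0,"claw":0.1},{"x":0.0,"y":0.0,"z":0.0,"ax":0.0,"ay":0.0,"az":0.0,"claw":0.1},{"x":0.0,"y":0.0,"z":0.0,"ax":0.0,"ay":0.0,"az":0.0,"claw":0.1},{"x":0.0,"y":0.0,"z":0.0,"ax":0.0,"ay":0.0,"az":0.0,"claw":0.1}])

```text
clock: 7.75
tcp_pos: [0.6173, 0.2895, 0.0764]
orientation: [-0.0, 0.997, -0.073, 0.002]
ft_force: [0.5, -1.7, 7.3]
opening: 0.0555
```

```bash
python3 -c "
from h import *
move(.6161,.2879,.0725,-8.4);move(.6161,.2,.23,8.2)"
```

```text
tcp [0.6173 0.2895 0.0764] yaw -8.41 t 7.75 F [ 0.5 -1.7  7.3] op 0.0555
xyz [-0.0033  0.0057  0.0128] a [-0.0001 -0.0005 -0.    ]  rows>= 0.1
tcp [0.6173 0.2895 0.0764] yaw -8.41 t 7.75 F [ 0.5 -1.7  7.3] op 0.0555
xyz [ 0.0412  0.2951 -0.5123] a [-0.0001 -0.0005 -0.0461]  rows>= 3.6
```

Request:
apply_moves(motion=[{"x":0.0,"y":0.0,"z":-0.08,"ax":0.0,"ay":0.0,"az":0.0,"claw":0.1},{"x":0.0,"y":0.0,"z":-0.24,"ax":0.0,"ay":0.0,"az":0.0,"claw":0.1},{"x":0.0,"y":0.02,"z":-0.4,"ax":0.0,"ay":0.0,"az":0.0,"claw":0.1},{"x":0.02,"y":0.13,"z":-0.5,"ax":0.0,"ay":0.0,"az":-0.01,"claw":0.1},{"x":0.041,"y":0.28,"z":-0.51,"ax":0.0,"ay":0.0,"az":-0.025,"claw":0.1}])

```text
clock: 8.25
tcp_pos: [0.6181, 0.2058, 0.2331]
orientation: [-0.001, 1.0, 0.008, 0.005]
ft_force: [2.4, -0.2, -1.4]
opening: 0.0553
```

```bash
python3 -c "
from h import *
move(.609,-.106,.22,8.2)"
```

```text
tcp [0.6181 0.2058 0.2331] yaw 0.94 t 8.25 F [ 2.4 -0.2 -1.4] op 0.0553
xyz [-0.0479  1.0387  0.041 ] a [-0.0003 -0.0015 -0.0202]  rows>= 6.2
```

Request:
apply_moves(motion=[{"x":-0.007,"y":0.15,"z":0.0,"ax":0.0,"ay":0.0,"az":-0.004,"claw":0.1},{"x":-0.014,"y":0.31,"z":0.0,"ax":0.0,"ay":0.0,"az":-0.008,"claw":0.1},{"x":-0.021,"y":0.47,"z":0.0,"ax":0.0,"ay":0.0,"az":-0.012,"claw":0.1},{"x":-0.028,"y":0.63,"z":0.0,"ax":0.0,"ay":0.0,"az":-0.016,"claw":0.1},{"x":-0.035,"y":0.79,"z":0.01,"ax":0.0,"ay":0.0,"az":-0.02,"claw":0.1}])

```text
clock: 8.75
tcp_pos: [0.608, -0.0344, 0.2256]
orientation: [0.0, 0.998, 0.069, 0.001]
ft_force: [0.7, 0.9, -1.5]
opening: 0.0554
```

```bash
python3 -c "
from h import *
move(.609,-.106,.22,8.2)"
```

```text
tcp [ 0.608  -0.0344  0.2256] yaw 7.88 t 8.75 F [ 0.7  0.9 -1.5] op 0.0554
xyz [-0.0294  0.2368  0.0186] a [ 0.0001 -0.0003 -0.0009]  rows>= 1.4
```

Request:
apply_moves(motion=[{"x":-0.044,"y":0.17,"z":0.015,"ax":0.0,"ay":0.0,"az":-0.001,"claw":0.1},{"x":-0.044,"y":0.3,"z":0.015,"ax":0.0,"ay":0.0,"az":-0.001,"claw":0.1},{"x":-0.044,"y":0.34,"z":0.015,"ax":0.0,"ay":0.0,"az":-0.001,"claw":0.1},{"x":-0.044,"y":0.34,"z":0.015,"ax":0.0,"ay":0.0,"az":-0.001,"claw":0.1},{"x":-0.044,"y":0.34,"z":0.015,"ax":0.0,"ay":0.0,"az":-0.001,"claw":0.1}])

```text
clock: 9.25
tcp_pos: [0.6087, -0.1347, 0.2201]
orientation: [-0.0, 0.997, 0.071, 0.0]
ft_force: [0.3, 0.1, -1.6]
opening: 0.0555
```

```bash
python3 -c "
from h import *
wlook('w4');move(.609,-.106,.085,8.2)"
```

```text
cam [ 0.597 -0.055  0.29 ]
white [ 90. 370.] -82.4 [array([ 0.4544, -0.2688]), array([0.0577, 0.0492])] [array([ 0.4548, -0.269 ]), array([0.0556, 0.0633])]
white [319. 366.] 8.1 [array([ 0.6232, -0.2349]), array([0.1714, 0.1517])] [array([ 0.6219, -0.2355]), array([0.1697, 0.1668])]
white [539. 288.] -78.0 [array([ 0.7661, -0.1515]), array([0.0641, 0.0376])] [array([ 0.7656, -0.1488]), array([0.0472, 0.0684])]
cork [326. 187.] [ 0.6094 -0.1064] [80. 79.] 8.2
cork [ 93. 151.] [ 0.452  -0.1066] [ 71. 113.] -73.2
tcp [ 0.6087 -0.1341  0.22  ] yaw 8.23 t 9.3 F [-0.5 -0.  -1.7] op 0.0555
xyz [ 0.0143 -0.0925  0.4502] a [-0.0001 -0.      0.0001]  rows>= 2.8
```

View pics/w4.png

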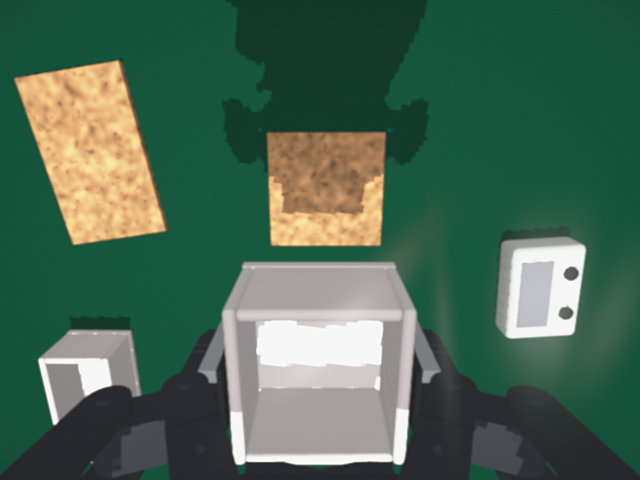

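The square coaster is fully in view at (0.6094, -0.1064), yaw 8.2°, and the oblong one is at (0.452, -0.1066). I'll move over and down.

Request:
apply_moves(motion=[{"x":0.0155,"y":-0.091,"z":0.1,"ax":0.0,"ay":0.0,"az":0.0,"claw":0.1},{"x":0.0155,"y":-0.091,"z":0.23,"ax":0.0,"ay":0.0,"az":0.0,"claw":0.1},{"x":0.0155,"y":-0.091,"z":0.34,"ax":0.0,"ay":0.0,"az":0.0,"claw":0.1},{"x":0.0155,"y":-0.091,"z":0.42,"ax":0.0,"ay":0.0,"az":0.0,"claw":0.1},{"x":0.0155,"y":-0.091,"z":0.45,"ax":0.0,"ay":0.0,"az":0.0,"claw":0.1}])

```text
clock: 9.8
tcp_pos: [0.608, -0.1055, 0.0825]
orientation: [-0.001, 0.997, 0.072, -0.002]
ft_force: [0.0, 0.3, -1.9]
opening: 0.0559
```

Request:
apply_moves(motion=[{"x":0.0,"y":0.0,"z":0.0,"ax":0.0,"ay":0.0,"az":0.0,"claw":0.1},{"x":0.0,"y":0.0,"z":0.0,"ax":0.0,"ay":0.0,"az":0.0,"claw":0.1}])

```text
clock: 10.0
tcp_pos: [0.6102, -0.1073, 0.086]
orientation: [0.0, 0.997, 0.072, 0.001]
ft_force: [1.2, -0.4, -1.5]
opening: 0.0556
```

```bash
python3 -c "
from h import *
move(.6094,-.1064,.080,8.2)"
```

```text
tcp [ 0.6102 -0.1073  0.086 ] yaw 8.22 t 10.0 F [ 1.2 -0.4 -1.5] op 0.0556
xyz [-0.0024 -0.0034  0.0201] a [ 0.0001 -0.0002  0.0001]  rows>= 0.1
```

Request:
apply_moves(motion=[{"x":-0.001,"y":-0.002,"z":0.004,"ax":0.0,"ay":0.0,"az":0.0,"claw":0.1},{"x":-0.001,"y":-0.002,"z":0.009,"ax":0.0,"ay":0.0,"az":0.0,"claw":0.1},{"x":-0.001,"y":-0.002,"z":0.009,"ax":0.0,"ay":0.0,"az":0.0,"claw":0.1}])

```text
clock: 10.3
tcp_pos: [0.6093, -0.1073, 0.0826]
orientation: [0.0, 0.997, 0.071, 0.0]
ft_force: [-0.4, 0.1, -1.7]
opening: 0.0558
```

Request:
apply_moves(motion=[{"x":0.0,"y":0.0,"z":0.003,"ax":0.0,"ay":0.0,"az":0.0,"claw":0.1},{"x":0.0,"y":0.0,"z":0.003,"ax":0.0,"ay":0.0,"az":0.0,"claw":0.1}])

```text
clock: 10.5
tcp_pos: [0.6093, -0.1073, 0.0814]
orientation: [0.0, 0.997, 0.071, 0.0]
ft_force: [0.7, -0.6, 0.6]
opening: 0.0558
```

Contact is starting at z = 0.0814, so I'll release and rise.

Request:
apply_moves(motion=[{"x":0.0,"y":0.0,"z":0.001,"ax":0.0,"ay":0.0,"az":0.0,"claw":0.4},{"x":0.0,"y":0.0,"z":0.0,"ax":0.0,"ay":0.0,"az":0.0,"claw":0.6},{"x":0.0,"y":0.0,"z":0.0,"ax":0.0,"ay":0.0,"az":0.0,"claw":1.0},{"x":0.0,"y":0.0,"z":0.0,"ax":0.0,"ay":0.0,"az":0.0,"claw":1.0},{"x":0.0,"y":0.0,"z":0.0,"ax":0.0,"ay":0.0,"az":0.0,"claw":1.0}])

```text
clock: 11.0
tcp_pos: [0.6091, -0.1072, 0.0812]
orientation: [0.0, 0.997, 0.071, -0.0]
ft_force: [0.5, -1.2, 0.9]
opening: 0.085
```

Request:
apply_moves(motion=[{"x":0.0,"y":0.0,"z":-0.08,"ax":0.0,"ay":0.0,"az":0.0,"claw":1.0},{"x":0.0,"y":0.0,"z":-0.2,"ax":0.0,"ay":0.0,"az":0.0,"claw":1.0},{"x":0.0,"y":0.0,"z":-0.35,"ax":0.0,"ay":0.0,"az":0.0,"claw":1.0},{"x":0.0,"y":0.0,"z":-0.47,"ax":0.0,"ay":0.0,"az":0.0,"claw":1.0},{"x":0.0,"y":0.0,"z":-0.47,"ax":0.0,"ay":0.0,"az":0.0,"claw":1.0}])

```text
clock: 11.5
tcp_pos: [0.6116, -0.1079, 0.2277]
orientation: [0.002, 0.997, 0.071, 0.004]
ft_force: [-0.3, -0.1, -0.1]
opening: 0.0854
```

```bash
python3 -c "
from h import *
wlook('w5',.005);move(.457,-.2865,.22,7.8)"
```

```text
cam [ 0.599 -0.028  0.298]
white [ 85. 382.] 52.4 [array([ 0.4511, -0.2482]), array([0.0533, 0.0426])] [array([ 0.4547, -0.2529]), array([0.0486, 0.0387])]
white [507. 343.] -70.9 [array([ 0.7582, -0.1676]), array([0.1011, 0.0713])] [array([ 0.7597, -0.1657]), array([0.0719, 0.1157])]
white [313. 236.] -82.0 [array([ 0.6092, -0.1084]), array([0.0558, 0.0576])] [array([ 0.6092, -0.1085]), array([0.0636, 0.0628])]
cork [294. 423.] [ 0.6172 -0.2862] [62. 66.] -82.2
cork [313. 210.] [ 0.609  -0.1059] [79. 79.] 8.1
cork [ 92. 187.] [ 0.4521 -0.1065] [ 71. 113.] -73.2
tcp [ 0.6105 -0.1076  0.2249] yaw 8.17 t 11.55 F [-0.5 -0.2  0.3] op 0.0854
xyz [-0.5912  0.5176  0.0147] a [ 0.0003 -0.0008  0.001 ]  rows>= 4.7
```

The square dish is within about 2.5 mm and 0.2° of its coaster. Next is the oblong dish.

Request:
apply_moves(motion=[{"x":-0.12,"y":0.1,"z":0.0,"ax":0.0,"ay":0.0,"az":0.0,"claw":1.0},{"x":-0.24,"y":0.21,"z":0.01,"ax":0.0,"ay":0.0,"az":0.0,"claw":1.0},{"x":-0.36,"y":0.31,"z":0.01,"ax":0.0,"ay":0.0,"az":0.001,"claw":1.0},{"x":-0.48,"y":0.42,"z":0.015,"ax":0.0,"ay":0.0,"az":0.001,"claw":1.0},{"x":-0.591,"y":0.517,"z":0.015,"ax":0.0,"ay":0.0,"az":0.001,"claw":1.0}])

```text
clock: 12.05
tcp_pos: [0.4535, -0.2868, 0.2163]
orientation: [-0.001, 0.998, 0.068, -0.001]
ft_force: [0.5, -0.8, 0.1]
opening: 0.0854
```

Request:
apply_moves(motion=[{"x":0.0,"y":0.0,"z":0.0,"ax":0.0,"ay":0.0,"az":0.0,"claw":1.0},{"x":0.0,"y":0.0,"z":0.0,"ax":0.0,"ay":0.0,"az":0.0,"claw":1.0},{"x":0.0,"y":0.0,"z":0.0,"ax":0.0,"ay":0.0,"az":0.0,"claw":1.0}])

```text
clock: 12.35
tcp_pos: [0.4558, -0.2851, 0.217]
orientation: [-0.001, 0.998, 0.068, -0.0]
ft_force: [0.1, 0.1, -0.6]
opening: 0.0854
```

```bash
python3 -c "
from h import *
wlook('w6');move(.457,-.2865,.0755,7.8)"
```

```text
cam [ 0.445 -0.206  0.287]
white [329. 250.] -82.4 [array([ 0.4688, -0.2911]), array([0.1052, 0.0723])] [array([ 0.4662, -0.2905]), array([0.0787, 0.1059])]
white [603.  16.] 7.8 [array([ 0.5975, -0.1331]), array([0.0196, 0.0085])] [array([ 0.5974, -0.1332]), array([0.0224, 0.0105])]
cork [540. 263.] [ 0.6177 -0.288 ] [63. 65.] -74.6
cork [582.  33.] [ 0.6029 -0.1338] [62. 27.] 7.8
cork [361.  20.] [ 0.4641 -0.1487] [69. 28.] 15.3
tcp [ 0.4561 -0.2849  0.2171] yaw 7.88 t 12.4 F [ 0.2 -0.3  0.6] op 0.0856
xyz [0.0026 0.006  0.4721] a [-0.0001  0.0001  0.0002]  rows>= 2.8
```

```bash
python3 - <<'E'
from h import *
im=cv2.imread("pics/w6.png")[:,:,::-1].copy(); st=read_state(); cp=campose("wrist",st)
hsv=cv2.cvtColor(im,cv2.COLOR_RGB2HSV)
for s0,v0 in((35,75),(25,100),(35,120),(20,75)):
    m=cv2.morphologyEx(((hsv[:,:,1]<s0)&(hsv[:,:,2]>v0)).astype(np.uint8),cv2.MORPH_OPEN,np.ones((3,3)))
    for c in cv2.findContours(m,0,1)[0]:
        if cv2.contourArea(c)>4000: print(s0,v0,c.mean((0,1)).round(),*[np.round(v,4) for v in dish(cp,c,-82.3,0,0)], round(flat(cp,c,.04)[2],1))
E
```

```text
35 75 [320. 241.] [ 0.4572 -0.2867] [0.0931 0.0496] -82.1
25 100 [320. 241.] [ 0.4571 -0.2866] [0.092  0.0494] -82.1
35 120 [320. 241.] [ 0.4572 -0.2869] [0.0926 0.0496] -82.1
20 75 [320. 241.] [ 0.4571 -0.2866] [0.092  0.0492] -82.1
```

View pics/w6.png

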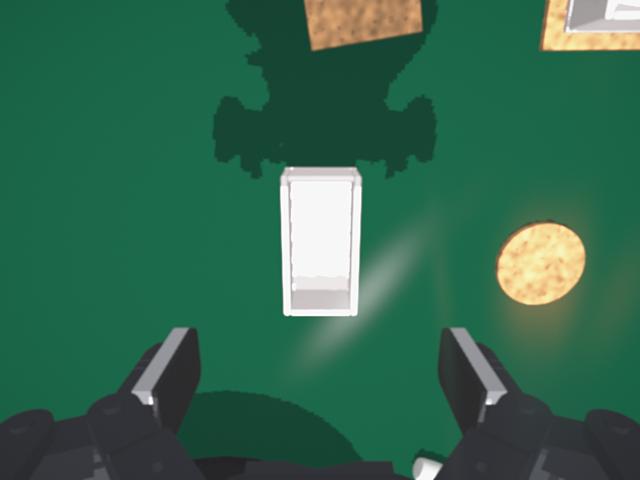

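A glare patch had merged into the mask. With a tighter threshold the oblong dish at (320,241) reads 92×49 mm, centre (0.4571, -0.2867).

Request:
apply_moves(motion=[{"x":0.003,"y":0.007,"z":0.14,"ax":0.0,"ay":0.0,"az":0.0,"claw":1.0},{"x":0.003,"y":0.007,"z":0.29,"ax":0.0,"ay":0.0,"az":0.0,"claw":1.0},{"x":0.003,"y":0.007,"z":0.41,"ax":0.0,"ay":0.0,"az":0.0,"claw":1.0},{"x":0.003,"y":0.007,"z":0.47,"ax":0.0,"ay":0.0,"az":0.0,"claw":1.0},{"x":0.003,"y":0.007,"z":0.47,"ax":0.0,"ay":0.0,"az":0.0,"claw":1.0}])

```text
clock: 12.9
tcp_pos: [0.456, -0.2855, 0.0739]
orientation: [-0.002, 0.998, 0.069, -0.002]
ft_force: [-0.1, -0.4, -0.0]
opening: 0.0852
```

Request:
apply_moves(motion=[{"x":0.0,"y":0.0,"z":0.0,"ax":0.0,"ay":0.0,"az":0.0,"claw":0.5},{"x":0.0,"y":0.0,"z":0.0,"ax":0.0,"ay":0.0,"az":0.0,"claw":0.0},{"x":0.0,"y":0.0,"z":0.0,"ax":0.0,"ay":0.0,"az":0.0,"claw":-0.1},{"x":0.0,"y":0.0,"z":0.0,"ax":0.0,"ay":0.0,"az":0.0,"claw":-0.1},{"x":0.0,"y":0.0,"z":0.0,"ax":0.0,"ay":0.0,"az":0.0,"claw":-0.1}])

```text
clock: 13.4
tcp_pos: [0.4577, -0.2884, 0.0781]
orientation: [0.001, 0.998, 0.068, 0.001]
ft_force: [0.7, 1.6, 7.2]
opening: 0.0476
```

```bash
sed -i 's/(s<60)/(s<35)/' h.py; python3 -c "
from h import *
move(.4571,-.2867,.22,7.8);move(.4571,-.16,.22,16.8)"
```

```text
tcp [ 0.4577 -0.2884  0.0781] yaw 7.82 t 13.4 F [0.7 1.6 7.2] op 0.0476
xyz [-2.000e-04 -4.900e-03 -4.729e-01] a [ 0.0003 -0.0003  0.    ]  rows>= 2.8
tcp [ 0.4577 -0.2884  0.0781] yaw 7.82 t 13.4 F [0.7 1.6 7.2] op 0.0476
xyz [ 0.0573 -0.4233 -0.4735] a [ 0.0003 -0.0003 -0.025 ]  rows>= 3.8
```

Request:
apply_moves(motion=[{"x":0.0,"y":0.0,"z":-0.07,"ax":0.0,"ay":0.0,"az":0.0,"claw":-0.1},{"x":0.0,"y":0.0,"z":-0.2,"ax":0.0,"ay":0.0,"az":0.0,"claw":-0.1},{"x":0.01,"y":-0.08,"z":-0.3,"ax":0.0,"ay":0.0,"az":-0.005,"claw":-0.1},{"x":0.03,"y":-0.22,"z":-0.35,"ax":0.0,"ay":0.0,"az":-0.015,"claw":-0.1},{"x":0.05,"y":-0.37,"z":-0.35,"ax":0.0,"ay":0.0,"az":-0.025,"claw":-0.1}])

```text
clock: 13.9
tcp_pos: [0.4579, -0.1761, 0.1845]
orientation: [0.002, 0.989, 0.146, 0.002]
ft_force: [1.9, -0.5, -2.4]
opening: 0.0476
```

```bash
python3 -c "
from h import *
move(.452,-.1066,.17,16.8)"
```

```text
tcp [ 0.4579 -0.1761  0.1845] yaw 16.84 t 13.9 F [ 1.9 -0.5 -2.4] op 0.0476
xyz [ 0.0482 -0.2275  0.0477] a [ 0.0006 -0.0006  0.0001]  rows>= 1.4
```

Request:
apply_moves(motion=[{"x":0.02,"y":-0.1,"z":0.03,"ax":0.0,"ay":0.0,"az":0.0,"claw":-0.1},{"x":0.048,"y":-0.21,"z":0.05,"ax":0.0,"ay":0.0,"az":0.0,"claw":-0.1},{"x":0.048,"y":-0.22,"z":0.05,"ax":0.0,"ay":0.0,"az":0.0,"claw":-0.1},{"x":0.048,"y":-0.22,"z":0.05,"ax":0.0,"ay":0.0,"az":0.0,"claw":-0.1},{"x":0.048,"y":-0.22,"z":0.05,"ax":0.0,"ay":0.0,"az":0.0,"claw":-0.1}])

```text
clock: 14.4
tcp_pos: [0.4518, -0.1094, 0.1672]
orientation: [0.001, 0.989, 0.146, 0.001]
ft_force: [0.3, -0.1, -1.6]
opening: 0.0473
```

```bash
python3 -c "
from h import *
wlook();move(.452,-.1066,.087,16.8)"
```

```text
cam [ 0.428 -0.032  0.237]
white [571. 358.] -59.5 [array([ 0.6092, -0.1188]), array([0.083 , 0.0567])] [array([ 0.6142, -0.1201]), array([0.0641, 0.083 ])]
white [319. 341.] -72.8 [array([ 0.466 , -0.1565]), array([0.1542, 0.1173])] [array([ 0.4665, -0.1545]), array([0.1233, 0.1658])]
cork [547. 294.] [ 0.6083 -0.1066] [81. 80.] 8.2
cork [319. 178.] [ 0.4394 -0.0673] [69. 30.] 17.0
tcp [ 0.4518 -0.1096  0.1671] yaw 16.75 t 14.45 F [ 0.4 -0.8 -1.5] op 0.0474
xyz [ 0.0032 -0.0097  0.2671] a [ 0.0002 -0.0001 -0.0001]  rows>= 1.6
```

Request:
apply_moves(motion=[{"x":0.003,"y":-0.008,"z":0.08,"ax":0.0,"ay":0.0,"az":0.0,"claw":-0.1},{"x":0.003,"y":-0.008,"z":0.17,"ax":0.0,"ay":0.0,"az":0.0,"claw":-0.1},{"x":0.003,"y":-0.008,"z":0.24,"ax":0.0,"ay":0.0,"az":0.0,"claw":-0.1},{"x":0.003,"y":-0.008,"z":0.265,"ax":0.0,"ay":0.0,"az":0.0,"claw":-0.1},{"x":0.003,"y":-0.008,"z":0.265,"ax":0.0,"ay":0.0,"az":0.0,"claw":-0.1}])

```text
clock: 14.95
tcp_pos: [0.4511, -0.1065, 0.0866]
orientation: [-0.0, 0.989, 0.146, -0.001]
ft_force: [-0.3, -0.7, -1.2]
opening: 0.0477
```

Request:
apply_moves(motion=[{"x":0.0,"y":0.0,"z":0.004,"ax":0.0,"ay":0.0,"az":0.0,"claw":-0.1},{"x":0.0,"y":0.0,"z":0.008,"ax":0.0,"ay":0.0,"az":0.0,"claw":-0.1},{"x":0.0,"y":0.0,"z":0.008,"ax":0.0,"ay":0.0,"az":0.0,"claw":-0.1}])

```text
clock: 15.25
tcp_pos: [0.4519, -0.1062, 0.0854]
orientation: [0.0, 0.989, 0.146, 0.001]
ft_force: [0.7, 0.3, -1.9]
opening: 0.0474
```

```bash
python3 -c "
from h import *
move(.452,-.1072,.087,16.8)"
```

```text
tcp [ 0.4519 -0.1062  0.0854] yaw 16.8 t 15.25 F [ 0.7  0.3 -1.9] op 0.0474
xyz [-0.0007  0.0032 -0.0053] a [ 0.0001 -0.0002  0.    ]  rows>= 0.0
```

Request:
apply_moves(motion=[{"x":0.0,"y":0.002,"z":0.004,"ax":0.0,"ay":0.0,"az":0.0,"claw":-0.1},{"x":0.0,"y":0.002,"z":0.006,"ax":0.0,"ay":0.0,"az":0.0,"claw":-0.1},{"x":0.0,"y":0.002,"z":0.006,"ax":0.0,"ay":0.0,"az":0.0,"claw":-0.1}])

```text
clock: 15.55
tcp_pos: [0.4518, -0.1066, 0.0832]
orientation: [0.0, 0.989, 0.146, 0.0]
ft_force: [-0.1, 0.9, -0.6]
opening: 0.0476
```

Request:
apply_moves(motion=[{"x":0.0,"y":0.0,"z":0.003,"ax":0.0,"ay":0.0,"az":0.0,"claw":-0.1},{"x":0.0,"y":0.0,"z":0.003,"ax":0.0,"ay":0.0,"az":0.0,"claw":-0.1}])

```text
clock: 15.75
tcp_pos: [0.4518, -0.1066, 0.0831]
orientation: [0.0, 0.989, 0.146, 0.0]
ft_force: [-4.3, 2.0, 18.4]
opening: 0.0474
```

Contact is firm at z = 0.0832. I'll relieve it and release.

Request:
apply_moves(motion=[{"x":0.0,"y":0.0,"z":-0.003,"ax":0.0,"ay":0.0,"az":0.0,"claw":-0.1},{"x":0.0,"y":0.0,"z":-0.003,"ax":0.0,"ay":0.0,"az":0.0,"claw":0.4},{"x":0.0,"y":0.0,"z":-0.003,"ax":0.0,"ay":0.0,"az":0.0,"claw":0.7},{"x":0.0,"y":0.0,"z":-0.003,"ax":0.0,"ay":0.0,"az":0.0,"claw":1.0},{"x":0.0,"y":0.0,"z":-0.003,"ax":0.0,"ay":0.0,"az":0.0,"claw":1.0}])

```text
clock: 16.25
tcp_pos: [0.4516, -0.1065, 0.0829]
orientation: [-0.0, 0.989, 0.146, -0.0]
ft_force: [0.5, 1.2, 0.4]
opening: 0.0849
```

Request:
apply_moves(motion=[{"x":0.0,"y":0.0,"z":-0.04,"ax":0.0,"ay":0.0,"az":0.0,"claw":1.0},{"x":0.0,"y":0.0,"z":-0.2,"ax":0.0,"ay":0.0,"az":0.0,"claw":1.0},{"x":0.0,"y":0.0,"z":-0.35,"ax":0.0,"ay":0.0,"az":0.0,"claw":1.0},{"x":0.0,"y":0.0,"z":-0.47,"ax":0.0,"ay":0.0,"az":0.0,"claw":1.0},{"x":0.0,"y":0.0,"z":-0.47,"ax":0.0,"ay":0.0,"az":0.0,"claw":1.0}])

```text
clock: 16.75
tcp_pos: [0.4539, -0.1074, 0.2284]
orientation: [0.002, 0.989, 0.146, 0.003]
ft_force: [0.5, -0.6, 0.1]
opening: 0.0857
```

```bash
python3 -c "
from h import *
wlook('w7',.005);move(.443,.0985,.22,0)"
```

```text
cam [ 0.43  -0.03   0.298]
white [526. 295.] 8.1 [array([ 0.6094, -0.1087]), array([0.0558, 0.0565])] [array([ 0.6093, -0.1087]), array([0.0623, 0.0627])]
white [314. 230.] -73.2 [array([ 0.451 , -0.1049]), array([0.0914, 0.0491])] [array([ 0.4513, -0.1049]), array([0.0716, 0.1006])]
cork [426. 454.] [ 0.6066 -0.2828] [62. 45.] 81.0
cork [499. 260.] [ 0.6081 -0.1063] [81. 80.] 8.1
cork [311. 211.] [ 0.4511 -0.1068] [ 69. 113.] -73.2
tcp [ 0.4529 -0.107   0.2261] yaw 16.81 t 16.8 F [ 0.6 -0.5 -0.6] op 0.0855
xyz [ 0.1665 -0.6655  0.019 ] a [ 0.0004 -0.0006  0.0467]  rows>= 4.1
```

The oblong dish is within 2 mm and its yaw matches. Last is the small round dish.

Request:
apply_moves(motion=[{"x":0.03,"y":-0.14,"z":0.0,"ax":0.0,"ay":0.0,"az":0.01,"claw":1.0},{"x":0.07,"y":-0.28,"z":0.01,"ax":0.0,"ay":0.0,"az":0.02,"claw":1.0},{"x":0.11,"y":-0.43,"z":0.01,"ax":0.0,"ay":0.0,"az":0.03,"claw":1.0},{"x":0.14,"y":-0.57,"z":0.02,"ax":0.0,"ay":0.0,"az":0.04,"claw":1.0},{"x":0.166,"y":-0.665,"z":0.02,"ax":0.0,"ay":0.0,"az":0.0467,"claw":1.0}])

```text
clock: 17.3
tcp_pos: [0.44, 0.1011, 0.2164]
orientation: [-0.0, 1.0, -0.001, -0.001]
ft_force: [-0.5, -0.4, -0.0]
opening: 0.0857
```

Request:
apply_moves(motion=[{"x":0.0,"y":0.0,"z":0.0,"ax":0.0,"ay":0.0,"az":0.0,"claw":1.0},{"x":0.0,"y":0.0,"z":0.0,"ax":0.0,"ay":0.0,"az":0.0,"claw":1.0},{"x":0.0,"y":0.0,"z":0.0,"ax":0.0,"ay":0.0,"az":0.0,"claw":1.0}])

```text
clock: 17.6
tcp_pos: [0.4413, 0.0981, 0.2173]
orientation: [0.0, 1.0, -0.0, -0.001]
ft_force: [-0.3, -0.4, -0.2]
opening: 0.0856
```

```bash
python3 -c "
from h import *
wlook('w8');move(.443,.0985,.077,0)"
```

```text
cam [0.441 0.178 0.288]
white [321. 443.] 16.9 [array([ 0.4401, -0.0738]), array([0.0485, 0.0165])] [array([ 0.4434, -0.0707]), array([0.0574, 0.0212])]
white [599. 255.] -76.4 [array([0.6235, 0.083 ]), array([0.0671, 0.0416])] [array([0.6267, 0.0857]), array([0.0492, 0.0667])]
white [322. 239.] 77.8 [array([0.4428, 0.0984]), array([0.0438, 0.0444])] [array([0.4427, 0.0985]), array([0.0445, 0.044 ])]
cork [561. 240.] [0.6197 0.0931] [87. 64.] 67.5
tcp [0.4415 0.098  0.2175] yaw -0.05 t 17.65 F [0.1 0.7 0. ] op 0.0854
xyz [ 0.0055 -0.0019  0.4683] a [ 0.      0.0001 -0.0001]  rows>= 2.8
```

Request:
apply_moves(motion=[{"x":0.004,"y":-0.002,"z":0.14,"ax":0.0,"ay":0.0,"az":0.0,"claw":1.0},{"x":0.004,"y":-0.002,"z":0.29,"ax":0.0,"ay":0.0,"az":0.0,"claw":1.0},{"x":0.004,"y":-0.002,"z":0.41,"ax":0.0,"ay":0.0,"az":0.0,"claw":1.0},{"x":0.004,"y":-0.002,"z":0.467,"ax":0.0,"ay":0.0,"az":0.0,"claw":1.0},{"x":0.004,"y":-0.002,"z":0.467,"ax":0.0,"ay":0.0,"az":0.0,"claw":1.0}])

```text
clock: 18.15
tcp_pos: [0.4411, 0.0983, 0.0757]
orientation: [0.0, 1.0, -0.001, -0.002]
ft_force: [-0.5, -0.3, -0.7]
opening: 0.0854
```

Request:
apply_moves(motion=[{"x":0.0,"y":0.0,"z":0.0,"ax":0.0,"ay":0.0,"az":0.0,"claw":0.5},{"x":0.0,"y":0.0,"z":0.0,"ax":0.0,"ay":0.0,"az":0.0,"claw":0.0},{"x":0.0,"y":0.0,"z":0.0,"ax":0.0,"ay":0.0,"az":0.0,"claw":-0.2},{"x":0.0,"y":0.0,"z":0.0,"ax":0.0,"ay":0.0,"az":0.0,"claw":-0.2},{"x":0.0,"y":0.0,"z":0.0,"ax":0.0,"ay":0.0,"az":0.0,"claw":-0.2}])

```text
clock: 18.65
tcp_pos: [0.4437, 0.0994, 0.0792]
orientation: [0.0, 1.0, -0.0, 0.001]
ft_force: [-1.0, -0.8, 7.5]
opening: 0.0438
```

```bash
python3 -c "
from h import *
move(.617,-.31,.23,0)"
```

```text
tcp [0.4437 0.0994 0.0792] yaw -0.01 t 18.65 F [-1.  -0.8  7.5] op 0.0438
xyz [ 0.5789  1.3646 -0.5007] a [ 0.0001 -0.0004 -0.    ]  rows>= 9.4
```

Request:
apply_moves(motion=[{"x":0.0,"y":0.0,"z":-0.07,"ax":0.0,"ay":0.0,"az":0.0,"claw":-0.2},{"x":0.0,"y":0.0,"z":-0.22,"ax":0.0,"ay":0.0,"az":0.0,"claw":-0.2},{"x":0.0,"y":0.02,"z":-0.37,"ax":0.0,"ay":0.0,"az":0.0,"claw":-0.2},{"x":0.04,"y":0.1,"z":-0.48,"ax":0.0,"ay":0.0,"az":0.0,"claw":-0.2},{"x":0.1,"y":0.24,"z":-0.5,"ax":0.0,"ay":0.0,"az":0.0,"claw":-0.2}])

```text
clock: 19.15
tcp_pos: [0.4745, 0.028, 0.2329]
orientation: [0.0, 1.0, 0.002, 0.004]
ft_force: [1.7, 0.1, -1.2]
opening: 0.0436
```

Request:
apply_moves(motion=[{"x":0.06,"y":0.14,"z":0.0,"ax":0.0,"ay":0.0,"az":0.0,"claw":-0.2},{"x":0.12,"y":0.28,"z":0.0,"ax":0.0,"ay":0.0,"az":0.0,"claw":-0.2},{"x":0.18,"y":0.42,"z":0.0,"ax":0.0,"ay":0.0,"az":0.0,"claw":-0.2},{"x":0.24,"y":0.56,"z":0.0,"ax":0.0,"ay":0.0,"az":0.0,"claw":-0.2},{"x":0.3,"y":0.7,"z":0.0,"ax":0.0,"ay":0.0,"az":0.0,"claw":-0.2}])

```text
clock: 19.65
tcp_pos: [0.5633, -0.1845, 0.2289]
orientation: [0.0, 1.0, -0.0, 0.001]
ft_force: [1.1, 0.5, -0.6]
opening: 0.0438
```

```bash
python3 -c "
from h import *
move(.617,-.31,.22,0)"
```

```text
tcp [ 0.5633 -0.1845  0.2289] yaw -0.01 t 19.65 F [ 1.1  0.5 -0.6] op 0.0438
xyz [0.1791 0.4183 0.03  ] a [ 0.0001 -0.0002 -0.    ]  rows>= 2.7
```

Request:
apply_moves(motion=[{"x":0.06,"y":0.14,"z":0.02,"ax":0.0,"ay":0.0,"az":0.0,"claw":-0.2},{"x":0.12,"y":0.28,"z":0.02,"ax":0.0,"ay":0.0,"az":0.0,"claw":-0.2},{"x":0.17,"y":0.39,"z":0.02,"ax":0.0,"ay":0.0,"az":0.0,"claw":-0.2},{"x":0.17,"y":0.39,"z":0.02,"ax":0.0,"ay":0.0,"az":0.0,"claw":-0.2},{"x":0.17,"y":0.39,"z":0.02,"ax":0.0,"ay":0.0,"az":0.0,"claw":-0.2}])

```text
clock: 20.15
tcp_pos: [0.6136, -0.3001, 0.2219]
orientation: [-0.0, 1.0, -0.001, -0.0]
ft_force: [-0.7, 0.3, -0.9]
opening: 0.0438
```

```bash
python3 -c "
from h import *
wlook('w9');move(.617,-.2868,.088,0)"
```

```text
cam [ 0.613 -0.22   0.292]
white [325. 386.] -83.0 [array([ 0.6137, -0.4092]), array([0.1457, 0.1008])] [array([ 0.6157, -0.4086]), array([0.1061, 0.1453])]
white [590.  25.] 11.9 [array([ 0.7694, -0.1724]), array([0.0344, 0.0332])] [array([ 0.7689, -0.1772]), array([0.0407, 0.0269])]
cork [325. 211.] [ 0.6179 -0.2883] [63. 62.] 89.9
tcp [ 0.6135 -0.2992  0.2221] yaw -0.01 t 20.2 F [-0.3  0.2 -1.3] op 0.0435
xyz [ 0.0119 -0.041   0.447 ] a [-0.0001  0.     -0.    ]  rows>= 2.7
```

View pics/w9.png

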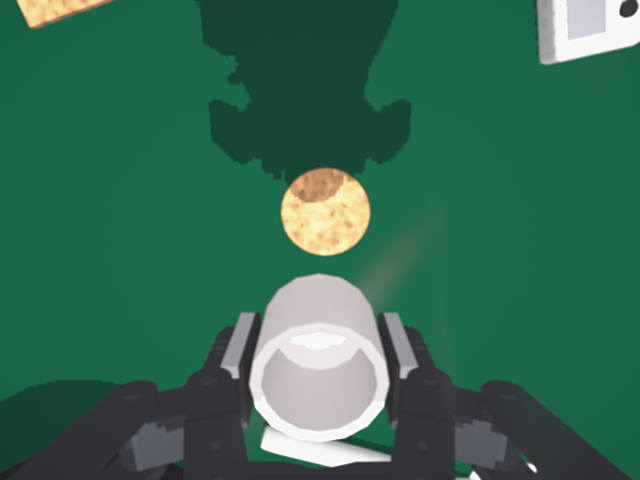

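The small coaster is fully visible at (325,211), centre (0.6179, -0.2883), diameter reading 62-63 mm. I'll move over and down.

Request:
apply_moves(motion=[{"x":0.0147,"y":-0.037,"z":0.1,"ax":0.0,"ay":0.0,"az":0.0,"claw":-0.2},{"x":0.0147,"y":-0.037,"z":0.23,"ax":0.0,"ay":0.0,"az":0.0,"claw":-0.2},{"x":0.0147,"y":-0.037,"z":0.35,"ax":0.0,"ay":0.0,"az":0.0,"claw":-0.2},{"x":0.0147,"y":-0.037,"z":0.43,"ax":0.0,"ay":0.0,"az":0.0,"claw":-0.2},{"x":0.0147,"y":-0.037,"z":0.445,"ax":0.0,"ay":0.0,"az":0.0,"claw":-0.2}])

```text
clock: 20.7
tcp_pos: [0.6163, -0.286, 0.0859]
orientation: [-0.001, 1.0, 0.001, -0.002]
ft_force: [-1.2, -0.3, -0.9]
opening: 0.044
```

Request:
apply_moves(motion=[{"x":0.0,"y":0.0,"z":0.003,"ax":0.0,"ay":0.0,"az":0.0,"claw":-0.2},{"x":0.0,"y":0.0,"z":0.003,"ax":0.0,"ay":0.0,"az":0.0,"claw":-0.2},{"x":0.0,"y":0.0,"z":0.003,"ax":0.0,"ay":0.0,"az":0.0,"claw":-0.2}])

```text
clock: 21.0
tcp_pos: [0.6191, -0.2888, 0.0895]
orientation: [0.001, 1.0, 0.0, 0.001]
ft_force: [-0.0, 0.0, -1.2]
opening: 0.0437
```

```bash
python3 -c "
from h import *
move(.6179,-.2878,.084,0)"
```

```text
tcp [ 0.6191 -0.2888  0.0895] yaw 0.01 t 21.0 F [-0.   0.  -1.2] op 0.0437
xyz [-0.0041 -0.0034  0.0183] a [ 0.0002 -0.0004  0.    ]  rows>= 0.1
```

Request:
apply_moves(motion=[{"x":-0.001,"y":0.0,"z":0.004,"ax":0.0,"ay":0.0,"az":0.0,"claw":-0.2},{"x":-0.001,"y":0.0,"z":0.008,"ax":0.0,"ay":0.0,"az":0.0,"claw":-0.2},{"x":-0.001,"y":0.0,"z":0.008,"ax":0.0,"ay":0.0,"az":0.0,"claw":-0.2}])

```text
clock: 21.3
tcp_pos: [0.6178, -0.2885, 0.0852]
orientation: [0.0, 1.0, -0.0, 0.0]
ft_force: [-0.8, -0.2, -0.2]
opening: 0.0439
```

Request:
apply_moves(motion=[{"x":0.0,"y":0.0,"z":0.002,"ax":0.0,"ay":0.0,"az":0.0,"claw":-0.2},{"x":0.0,"y":0.0,"z":0.002,"ax":0.0,"ay":0.0,"az":0.0,"claw":-0.2}])

```text
clock: 21.5
tcp_pos: [0.6179, -0.2885, 0.0844]
orientation: [0.0, 1.0, -0.0, -0.0]
ft_force: [-0.1, 0.6, -0.8]
opening: 0.0439
```

Request:
apply_moves(motion=[{"x":0.0,"y":0.0,"z":0.002,"ax":0.0,"ay":0.0,"az":0.0,"claw":-0.2},{"x":0.0,"y":0.0,"z":0.002,"ax":0.0,"ay":0.0,"az":0.0,"claw":-0.2}])

```text
clock: 21.7
tcp_pos: [0.6179, -0.2885, 0.0843]
orientation: [0.0, 1.0, -0.0, 0.0]
ft_force: [-1.9, 1.7, 4.1]
opening: 0.0438
```

Light contact at 4 N, so I'll release and rise.

Request:
apply_moves(motion=[{"x":0.0,"y":0.0,"z":0.0,"ax":0.0,"ay":0.0,"az":0.0,"claw":0.2},{"x":0.0,"y":0.0,"z":0.0,"ax":0.0,"ay":0.0,"az":0.0,"claw":0.5},{"x":0.0,"y":0.0,"z":0.0,"ax":0.0,"ay":0.0,"az":0.0,"claw":1.0},{"x":0.0,"y":0.0,"z":0.0,"ax":0.0,"ay":0.0,"az":0.0,"claw":1.0},{"x":0.0,"y":0.0,"z":0.0,"ax":0.0,"ay":0.0,"az":0.0,"claw":1.0}])

```text
clock: 22.2
tcp_pos: [0.6179, -0.2885, 0.0838]
orientation: [-0.0, 1.0, -0.0, -0.0]
ft_force: [0.1, 0.9, -0.4]
opening: 0.0854
```

Request:
apply_moves(motion=[{"x":0.0,"y":0.0,"z":-0.06,"ax":0.0,"ay":0.0,"az":0.0,"claw":1.0},{"x":0.0,"y":0.0,"z":-0.2,"ax":0.0,"ay":0.0,"az":0.0,"claw":1.0},{"x":0.0,"y":0.0,"z":-0.35,"ax":0.0,"ay":0.0,"az":0.0,"claw":1.0},{"x":0.0,"y":0.0,"z":-0.46,"ax":0.0,"ay":0.0,"az":0.0,"claw":1.0},{"x":0.0,"y":0.0,"z":-0.46,"ax":0.0,"ay":0.0,"az":0.0,"claw":1.0}])

```text
clock: 22.7
tcp_pos: [0.62, -0.2897, 0.2277]
orientation: [0.002, 1.0, -0.0, 0.004]
ft_force: [0.5, -0.1, -0.0]
opening: 0.0856
```

```bash
python3 -c "
from h import *
wlook('w10',.005);move(.40,-.31,.3,0)"
```

```text
cam [ 0.619 -0.209  0.298]
white [341. 457.] -17.7 [array([ 0.6376, -0.4856]), array([ 0.1411, -0.0097])] [array([ 0.6409, -0.4788]), array([0.1412, 0.0148])]
white [313. 235.] -75.9 [array([ 0.6177, -0.2895]), array([0.043 , 0.0444])] [array([ 0.6176, -0.2894]), array([0.0446, 0.0429])]
white [564.  35.] 11.8 [array([ 0.7659, -0.1675]), array([0.0356, 0.0429])] [array([ 0.7651, -0.1728]), array([0.0437, 0.038 ])]
cork [62. 19.] [ 0.4663 -0.1569] [72. 20.] 8.1
tcp [ 0.619  -0.2892  0.2246] yaw -0.01 t 22.75 F [-0.1 -0.4 -0.8] op 0.0854
xyz [-0.729   0.0702 -0.2542] a [ 0.0004 -0.0007 -0.    ]  rows>= 4.7
```

The small dish is about 1 mm off centre. I'll move the arm aside for a final overview.

Request:
apply_moves(motion=[{"x":-0.15,"y":0.02,"z":-0.06,"ax":0.0,"ay":0.0,"az":0.0,"claw":1.0},{"x":-0.3,"y":0.04,"z":-0.12,"ax":0.0,"ay":0.0,"az":0.0,"claw":1.0},{"x":-0.45,"y":0.06,"z":-0.18,"ax":0.0,"ay":0.0,"az":0.0,"claw":1.0},{"x":-0.6,"y":0.07,"z":-0.24,"ax":0.0,"ay":0.0,"az":0.0,"claw":1.0},{"x":-0.73,"y":0.07,"z":-0.26,"ax":0.0,"ay":0.0,"az":0.0,"claw":1.0}])

```text
clock: 23.25
tcp_pos: [0.3969, -0.3095, 0.3]
orientation: [0.0, 1.0, -0.0, -0.0]
ft_force: [-0.5, 0.5, 0.5]
opening: 0.0855
```

Request:
apply_moves(motion=[{"x":-0.2,"y":0.2,"z":-0.05,"ax":0.0,"ay":0.0,"az":0.0,"claw":1.0},{"x":-0.2,"y":0.2,"z":-0.05,"ax":0.0,"ay":0.0,"az":0.0,"claw":1.0},{"x":-0.2,"y":0.2,"z":-0.05,"ax":0.0,"ay":0.0,"az":0.0,"claw":1.0},{"x":-0.2,"y":0.2,"z":-0.05,"ax":0.0,"ay":0.0,"az":0.0,"claw":1.0},{"x":-0.2,"y":0.2,"z":-0.05,"ax":0.0,"ay":0.0,"az":0.0,"claw":1.0}])

```text
clock: 23.75
tcp_pos: [0.3391, -0.3686, 0.3138]
orientation: [-0.001, 1.0, 0.0, -0.0]
ft_force: [-0.4, -1.7, -0.3]
opening: 0.0854
```

```bash
python3 - <<'E'
from h import *
im=get_image("top"); cp=campose("top"); cv2.imwrite("pics/top9.png",im[:,:,::-1])
cork={"LR":(.6326,.0891),"SR":(.6184,-.287),"SQ":(.6095,-.1055),"OB":(.4521,-.1058)}
old=cv2.imread("pics/top0.png")[:,:,::-1]
d=np.abs(im.astype(int)-old).max(2); 
for n,b in(("cup",(120,165,225,265)),("timer",(135,170,380,425))): print(n,"max diff",d[b[0]:b[1],b[2]:b[3]].max())
for c in contours(im,"white",100):
    o,s,a=flat(cp,c,.045)
    for n,p in cork.items():
        if np.hypot(*(o-p))<.03:
            ang={"SQ":8.2,"OB":-73.}.get(n,0); ce,sz=dish(cp,c,ang,0,0,z0=.005); print(n,"offset mm",((ce-p)*1000).round(1),np.round(sz,4),"yaw",round(a,1))
E
```

```text
cup max diff 6
timer max diff 4
OB offset mm [-0.1  1.3] [0.0912 0.0483] yaw -73.1
SR offset mm [ 0.5 -2.6] [0.0414 0.0409] yaw -71.8
SQ offset mm [ 0.6 -2.3] [0.0553 0.0549] yaw -82.0
LR offset mm [-2.2  0.3] [0.062  0.0637] yaw -0.2
```

View pics/top9.png

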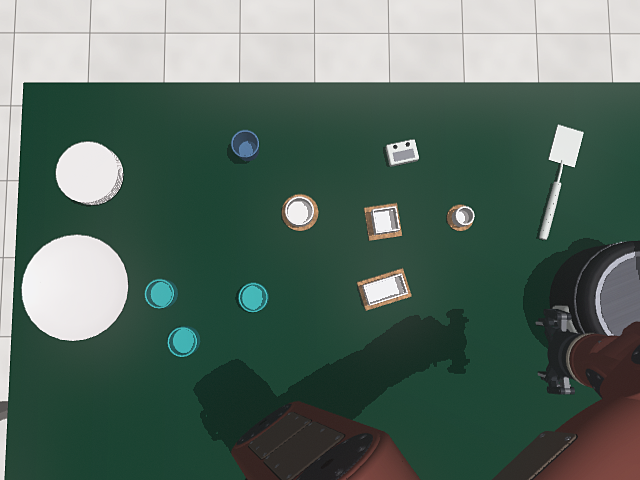

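All four dishes stand on their own coasters within 2.6 mm of centre. The cup and timer have not changed. The gripper is near the black appliance, so I'll back off before handing in.

Request:
apply_moves(motion=[{"x":0.0,"y":-0.1,"z":-0.05,"ax":0.0,"ay":0.0,"az":0.0,"claw":1.0},{"x":0.0,"y":-0.2,"z":-0.1,"ax":0.0,"ay":0.0,"az":0.0,"claw":1.0},{"x":0.0,"y":-0.2,"z":-0.1,"ax":0.0,"ay":0.0,"az":0.0,"claw":1.0},{"x":0.0,"y":-0.2,"z":-0.1,"ax":0.0,"ay":0.0,"az":0.0,"claw":1.0},{"x":0.0,"y":-0.2,"z":-0.1,"ax":0.0,"ay":0.0,"az":0.0,"claw":1.0}])

```text
clock: 24.3
tcp_pos: [0.3392, -0.3094, 0.3443]
orientation: [-0.0, 1.0, 0.0, -0.0]
ft_force: [0.2, -0.5, -0.2]
opening: 0.0855
```

```bash
python3 -c "
from cell import *
s=read_state();print(s['ft_force'],s['tcp_pos']);print(job_done())"
```

```text
[ 0.1850745  -0.47895782 -0.2055799 ] [ 0.33923892 -0.30940745  0.34428687]
the job is handed in; nothing more can be done
None
```

All four white dishes are upright on their own coasters, and I handed the job in at about 24 s with the arm clear of everything. Each was lowered until the wrist force showed contact, at most about 18 N, then released.

Offset of each dish from its coaster's centre in the last top view, x and y:

| Dish | x (mm) | y (mm) | Yaw against coaster |
|---|---|---|---|
| Large round | −2.2 | +0.3 | any |
| Small round | +0.5 | −2.6 | any |
| Square | +0.6 | −2.3 | within 0.3° |
| Oblong | −0.1 | +1.3 | within 0.2° |

- **Bystanders:** the cup and timer look unchanged between the first and last top views. The turquoise dishes were left alone.
- **Where the checks disagreed:** the wrist camera put the small round dish only about 1 mm off centre, against 2.6 mm from the top view. That is within the 2 mm calibration error. In that top view the placed dishes also read 1–4 mm under their true sizes, so its offsets are good to about 2 mm.
- **Mishaps:** my first move call was refused before anything moved. One glare-merged reading of the oblong dish was redone before I gripped it.

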